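# Clamp a board with the holder's turnbuckle

## Robot

A 7-joint arm with a two-finger parallel gripper is mounted at the origin on a cart in front of the work surface, level with it; the furniture and walls round the work are solid. World frame = base frame: x ahead of the robot, y to its left, z up, the work surface at z = 0. Lengths are in m, angles in rad, forces in N, time in s.
With the tool pointing down it reaches from about 0.425 to 0.875 m from the base axis. Payload 8.4 kg.
Tool frame: the origin (TCP) lies midway between the tips of the shut fingers; the grasp point (between the pads) lies 19 mm behind it; z points along the fingers, y is the line along which they close (so a half turn about z gives the same grasp; the last joint's range is limited). The gripper opens to 87 mm and grips with 3 to 60 N. Pads are 19 mm wide; open, the fingers measure 117 mm over their backs; the gripper's body (75 mm by 190 mm) begins 51 mm behind the grasp point.
Start: joints at [-1.282, 0.333, 0.04, 1.465, -0.013, 1.343, -0.059], TCP at [0.246, 0.602, 0.223] pointing down, gripper open.
Joint ranges: [-2.58, 2.58], [-0.38, 2.09], [-1.3, 1.39], [0.25, 2.4], [-1.5, 4.64], [0.08, 2.09], [-2.65, 2.65]. Speed limits (rad/s): [2.22, 2.22, 2.79, 2.79, 3.14, 3.14, 3.14].

## Interface

Orientations are given as a unit quaternion [w, x, y, z].
In Python, from cell import sensors, vision, ticket gives the robot as it stands. The module is installed in compiled form; this text tells all that it offers.
- The arm moves only by the tool drive_tool, never from a script. Its argument "increments" is a list that holds one entry, the list of rows, each a list of 7 numbers: the closure in counts, from 0 (fully open) to 255 (shut), then the shift along the tool's x, y, z in mm, then the turn, a rotation vector about the tool's x, y, z in rad. A call has exactly 5 rows; each row is the pose to reach, as a shift and turn from the pose commanded when the call began, along the tool's axes at that moment; what a row does not reach only later rows make up. A row lasts 1/8 s, in which the tool goes at most 62.5 mm and 10.7 degrees, less where a joint would pass 70% of its speed; a pose out of reach is approached as far as the arm can. A call with a gripper value outside its range is refused whole. The fingers move at their own pace and stop on an object; "squeeze" is the grip in N (left out, the last holds). Time passes only in rows, so rows that repeat a pose let the fingers close, or fill a call up. It gives the time, the measured TCP pose, the force, the opening and the grip force at its end, in the units of the state.
- sensors.observe(): the state, without advancing time (a new reading comes with each control period).
- vision.grab_frame(name): name is "side" or "top" or "wrist"; returns (picture, depth): 400x640x3 uint8, red, green, blue; 400x640 float32, m along the optical axis (not along the pixel's ray), 0 where there is no reading.
- vision.get_calibration(name): a dict with "fx", "fy", "cx", "cy" (pixels), "R" (3x3) and "t" (3): a world point X has camera coordinates R X + t; the wrist camera has in their place "hand_eye" (4x4, takes a point from camera to tool coordinates, whose origin is the TCP and whose axes are the flange's). Camera axes: x right, y down, z forward; pixel columns grow to the right and rows downward; lengths in m; the calibration is good to about 2 mm. The wrist camera is an equidistant fisheye: a pixel r from the principal point sees the ray r / f radians off the axis. A picture is of the moment at which its call begins: read the wrist's pose just before it. get_calibration takes no time and is no camera call.
- ticket.hand_in(): hands the job in; it is judged then, once.
The state is a dict: "clock": time; "joint_pos": joint angles; "joint_velocities": joint speeds; "tau": joint torques, N m; "tcp_pos": TCP position; "tcp_rot": TCP orientation; "force": force on the tool from outside, world axes, zero at the start; "ft_torque": the same for the moment, N m; "opening": finger opening in m; "finger_force": force on a finger pad.
Only numpy, scipy, OpenCV 4.12 (cv2) and the standard library are available. Lean on these libraries where they do the work, as an engineer would, in place of code of your own. Each camera call takes 0.05 s, during which the arm holds its last target. There are 200 camera calls.

## Task

Clamp the loose circuit board in the blue board holder: turn the brass turnbuckle by pushing its red-tipped spokes, upper side away from the robot, until it comes up against its stop and both jaws grip the board. Do not touch the board itself, and leave the other things on the bench where they are.

Things in the scene. Friction and masses are not known exactly. Their poses are not given: they have to be found in the camera images.
- board_holder: Self-centring board holder bolted to the bench: blue base plate 164 (x) by 230 (y) by 12 mm high. Origin: centre of its underside on the bench. Its own x points from the turnbuckle side (near the robot) to the board side, z up; the jaws slide along its y.
- hub (a point): Middle of the brass turnbuckle, 45 mm to the holder's -x of its origin, 70 mm above the bench; axes as the holder's. Sleeve along y, 70 mm long, 20 mm thick; hub 27 mm thick. Five steel spokes 8 mm thick, 72 degrees apart in the upright plane y = 0, each with a red 12 mm ball, ball centre 45 mm from the axis. Posts holding the two threaded rods stand beyond 46 mm each side, 84 mm high.
- turnbuckle (a joint): Angle of the turnbuckle, rad. At 0 (jaws fully open) one spoke points straight up; it grows as upper spokes are pushed to the holder's +x, drawing both ends in by 3.83 mm each per rad. Starts at 0 to 1. Hard stop at 4.7. A spoke needs 3 to 8 N at 30 to 45 mm from the axis and stays where left; one leaning over 30 degrees towards the pushing finger may jam by friction.
- bed (a point): Centre of the top of the fixed black bed (44 by 40 mm) the board lies on, midway between the jaws, 36 mm above the bench, 45 mm to the holder's +x of its origin; axes as the holder's.
- board: Loose green circuit board with parts on it, 52 (x) by 68 (y) mm, bare board 4 mm thick, 16 mm high with its parts, lying on the bed, at first askew and off-centre. Origin: within 1 mm of the centre of its underside; its y runs towards the jaws.
- jaw_left: Left jaw (+y of the holder): dark rubber pad 48 mm long, 28 mm high, with its face towards the board. Origin: on its face, at the middle of the pad, 47 mm above the bench; as the jaws stand open the face is 49.5 mm from the holder's mid-plane. Spring-backed: it yields up to 6 mm, 2.4 N at first and 1.2 N more per mm.
- jaw_right: Right jaw (-y of the holder), the mirror image of the left one.
- green_screwdriver: Bystander: screwdriver with green handle, 129x17x18 mm, lying flat. Origin: centre of its underside.
- battery: Bystander: black 9 V block battery with tan end, 49x27x18 mm, lying flat. Origin: centre of its underside.
- relay: Bystander: clear relay, 28x21x36 mm, standing. Origin: centre of its underside.
- bobbin: Bystander: yellow braid bobbin, 41x71x11 mm, lying flat. Origin: centre of its underside.
- capacitor: Bystander: blue capacitor can, 25x25x44 mm, standing. Origin: centre of its underside.
- marker_pen: Bystander: white marker pen with red cap, 128x12x12 mm, lying flat. Origin: centre of its underside.
There are look-alikes about, which are no part of the job. Leave any pink look-alike of the board alone.

How it is judged:
By the outcome, as a careful person would: the job done as asked, in the order asked, and still so for the second after the job is handed in, with the robot touching nothing.
It also fails if it takes over 48 s, if anything falls off the work surface, if the arm or the gripper's body presses on something with over 40 N, if the wrist force passes 120 N, or if a joint passes its speed limit or range.

## Working session

There is one attempt and no reset: what is moved stays moved. The work goes in short steps, Python scripts to look and compute and a tool call to move; the robot and the scene stay as the last step left them, time stands still between calls to the robot, and variables do not carry over. Pictures are saved under pics/ and viewed, at most 10 in all, crops included, and the job is handed in when it is done.

Besides the shell and the picture viewer there is one more tool, called after "Call:" in YAML: its name, and indented under it one key for each argument. drive_tool: Moves the arm, as the interface text tells. Its arguments: {"type":"object","properties":{"increments":{"type":"array"},"squeeze":{"type":"number"}},"required":["increments"]}

```bash
mkdir -p pics
python3 - <<'E'
from cell import sensors, vision
import cv2
s=sensors.observe();print(s['clock'],s['tcp_pos'],s['tcp_rot'],s['opening'])
import numpy as np
for n in ['side','top']:
    p,d=vision.grab_frame(n);cv2.imwrite(f'pics/{n}0.png',p[:,:,::-1]);np.savez(f'{n}0.npz',p=p,d=d)
    c=vision.get_calibration(n);print(n,{k:np.round(v,3).tolist() for k,v in c.items()})
print(vision.get_calibration('wrist'))
E
```

```text
0.0 [0.24565769 0.6012705  0.22166669] [-9.42572902e-05  1.92698868e-01  9.81257598e-01 -8.14324633e-04] 0.08677635027592835
side {'fx': 418.201, 'fy': 418.201, 'cx': 317.148, 'cy': 193.183, 'R': [[0.895, -0.447, -0.002], [-0.197, -0.39, -0.899], [0.401, 0.805, -0.437]], 't': [-0.376, 0.226, 0.937]}
top {'fx': 371.253, 'fy': 371.253, 'cx': 313.619, 'cy': 197.365, 'R': [[-0.01, -1.0, -0.015], [-0.997, 0.011, -0.077], [0.077, 0.014, -0.997]], 't': [0.159, 0.501, 1.045]}
{'fx': 309.70691628693146, 'fy': 309.70691628693146, 'cx': 320.19096618371094, 'cy': 203.34692774226338, 'hand_eye': array([[ 1.61246949e-04, -9.70501432e-01, -2.41095301e-01,
         6.67152607e-02],
       [ 9.99999971e-01,  1.13171825e-04,  2.13249802e-04,
        -3.27790229e-04],
       [-1.79674043e-04, -2.41095329e-01,  9.70501422e-01,
        -1.61835990e-01],
       [ 0.00000000e+00,  0.00000000e+00,  0.00000000e+00,
         1.00000000e+00]])}
```

View pics/top0.png

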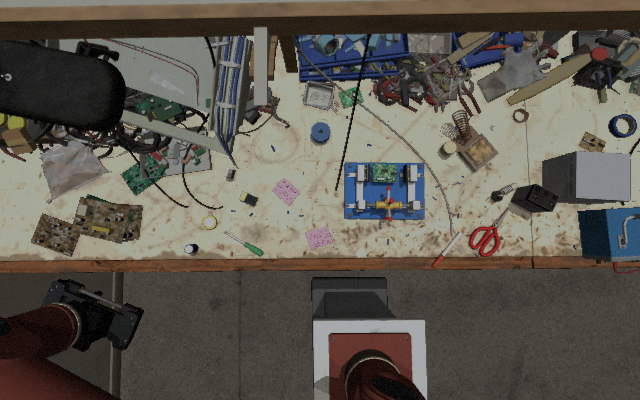

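View pics/side0.png

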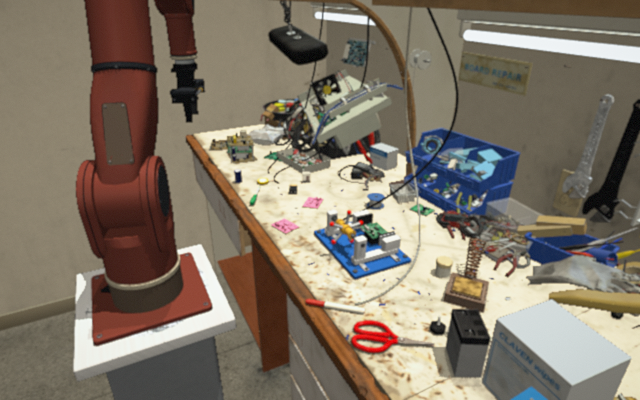

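The top view shows the blue holder with corners near (344,163), (424,163), (425,220) and (345,219). The brass turnbuckle is at (389,205), nearest the robot, and the green board is at (384,172). Look-alikes for the board are the pink boards at (286,191) and (318,238) and green boards at (350,97) and (145,178). The only thing that looks like the turnbuckle's holder is the blue bins, so the holder at (385,191) is the one to use. A black cable passes close by, from (368,35) to (336,190).

```bash
cat > h.py <<'E'
import numpy as np, cv2
from cell import sensors, vision
from scipy.spatial.transform import Rotation as Rn
def ray(n,uv):
    c=vision.get_calibration(n);R=np.array(c['R']);t=np.array(c['t'])
    uv=np.atleast_2d(uv).astype(float)
    d=np.c_[(uv[:,0]-c['cx'])/c['fx'],(uv[:,1]-c['cy'])/c['fy'],np.ones(len(uv))]
    return -R.T@t, d@R
def plane(n,uv,z):
    o,d=ray(n,uv);return o+d*((z-o[2])/d[:,2])[:,None]
def pt(n,uv,dep):
    o,d=ray(n,uv);return o+d*np.asarray(dep)[:,None]
E
python3 - <<'E'
from h import *
f=np.load('top0.npz');p,d=f['p'],f['d']
h=cv2.cvtColor(p,cv2.COLOR_RGB2HSV)
m=cv2.inRange(h,(100,120,50),(125,255,255));m[:150]=0;m[235:]=0;m[:,:335]=0;m[:,435:]=0
ys,xs=np.nonzero(m);P=plane('top',np.c_[xs,ys],0.012)
r=cv2.minAreaRect(P[:,:2].astype(np.float32)*1000);print(r, cv2.boxPoints(r))
m2=(cv2.inRange(h,(0,140,90),(8,255,255))|cv2.inRange(h,(172,140,90),(180,255,255)));m2[:150]=0;m2[235:]=0;m2[:,:335]=0;m2[:,435:]=0
n,l,s,c=cv2.connectedComponentsWithStats(m2)
for i in range(1,n):
    yy,xx=np.nonzero(l==i);dd=d[yy,xx];print(s[i],c[i],pt('top',[c[i]],[np.median(dd)]))
f2=np.load('side0.npz');a=cv2.resize(p[150:230,335:435],None,fx=6,fy=6,interpolation=cv2.INTER_CUBIC)
b=cv2.resize(f2['p'][190:285,305:420],None,fx=6,fy=5,interpolation=cv2.INTER_CUBIC)
cv2.imwrite('pics/a.png',a[:,:,::-1]);cv2.imwrite('pics/b.png',b[:,:,::-1])
# black cable heights
for y in range(60,192,12):
    x=int(round(366+(336-366)*(y-48)/(190-48)));w=p[y,x-6:x+7].sum(1);k=x-6+int(np.argmin(w));print((k,y),np.round(pt('top',[[k,y]],[d[y,k]])[0],3))
E
```

```text
((520.8496704101562, -49.807891845703125), (226.54905700683594, 159.74057006835938), 89.31298828125) [[ 439.62695  -162.11661 ]
 [ 599.356    -164.03195 ]
 [ 602.0724     62.500824]
 [ 442.34332    64.41617 ]]
[387 187   4   3  10] [388.2 188. ] [[ 0.52073369 -0.0487482   0.08062924]]
[384 198   3   1   3] [385. 198.] [[ 0.49714305 -0.04782322  0.03378316]]
[390 199   4   4  13] [391.38461538 200.38461538] [[ 0.48455643 -0.04906656  0.1185462 ]]
[385 217   7   4  18] [388.44444444 218.33333333] [[ 0.43852365 -0.04427983  0.09719387]]
(364, 60) [0.824 0.025 0.2  ]
(361, 72) [0.805 0.03  0.174]
(358, 84) [0.783 0.035 0.151]
(356, 96) [0.759 0.039 0.13 ]
(354, 108) [0.735 0.042 0.105]
(351, 120) [0.707 0.049 0.089]
(349, 132) [0.679 0.054 0.071]
(346, 144) [0.648 0.062 0.058]
(343, 156) [0.617 0.069 0.042]
(341, 168) [0.585 0.075 0.026]
(338, 180) [0.552 0.083 0.013]
```

View pics/a.png

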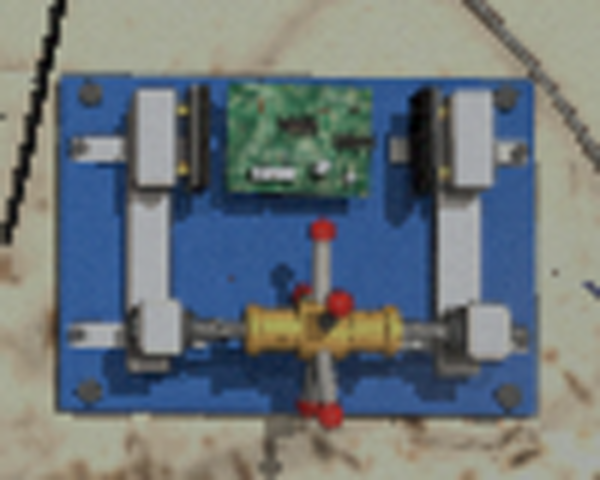

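View pics/b.png

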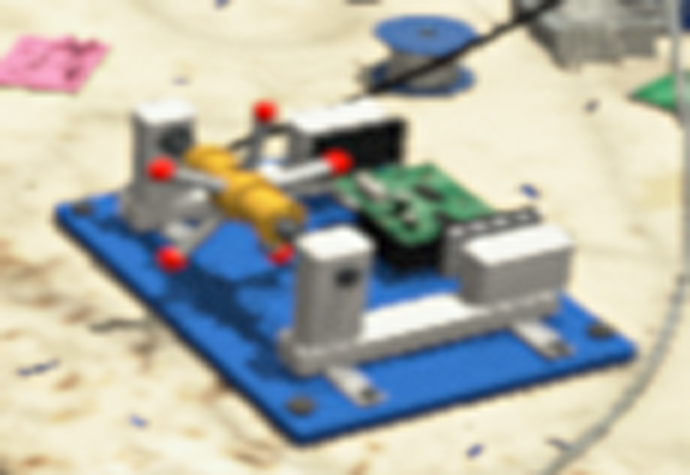

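The crops show the spokes clearly. One is nearly upright, its red ball at a(340,302). The next points to the board at a(322,230), and the one behind lies at a(330,415). That puts the turnbuckle at about 0.2 rad with the hub near (0.476,-0.049,0.07). The board is green, so it's the right one. I'll check the grey wire's height and work out the first moves.

```bash
cat >> h.py <<'E'
YAW=np.radians(-0.7); HUB=np.array([0.476,-0.049,0.070])
def hub2w(x,z): # holder-frame offsets from hub, m
    return HUB+np.array([x*np.cos(YAW),x*np.sin(YAW),z])
def rows(wps,p=None,R=None,target=Rn.from_matrix(np.array([[-np.cos(YAW),-np.sin(YAW),0],[-np.sin(YAW),np.cos(YAW),0],[0,0,-1]]))):
    s=sensors.observe();p=s['tcp_pos'] if p is None else p
    q=s['tcp_rot'];R=Rn.from_quat([q[1],q[2],q[3],q[0]]) if R is None else R
    print('t',s['clock'],'p',np.round(p,4),'F',np.round(s['force'],1),'op',s['opening'],'turn',np.round((R.inv()*target).as_rotvec(),3))
    for w in wps: print(np.round(w,3),'->',np.round(R.inv().apply(np.array(w)-p)*1000,1))
E
python3 - <<'E'
from h import *
f=np.load('top0.npz');p,d=f['p'],f['d']
for y,x0 in [(60,322),(90,362),(120,398),(150,424),(180,443),(210,452),(230,455)]:
    w=p[y,x0-12:x0+13].astype(int).sum(1);k=x0-12+int(np.argmin(w));print((k,y),np.round(pt('top',[[k,y]],[d[y,k]])[0],3))
rows([[.3,.5,.222],[.43,.25,.22],[.43,.1,.22],[.43,-.049,.2]])
print(sensors.observe()['joint_pos'])
E
```

```text
(334, 60) [0.867 0.094 0.11 ]
(357, 90) [0.771 0.037 0.141]
(388, 120) [ 0.73  -0.067  0.005]
(413, 150) [ 0.638 -0.137  0.01 ]
(436, 180) [ 0.55  -0.202  0.005]
(448, 210) [ 0.463 -0.233  0.006]
(450, 230) [ 0.405 -0.237  0.005]
t 0.1 p [0.2456 0.6014 0.2218] F [-0.1 -0.   0.4] op 0.08693021484734358 turn [-0.001 -0.    -0.376]
[0.3   0.5   0.222] -> [-88.6 -73.3  -0.1]
[0.43 0.25 0.22] -> [-303.5 -255.5    2.1]
[0.43 0.1  0.22] -> [-360.3 -394.4    2.4]
[ 0.43  -0.049  0.2  ] -> [-416.6 -532.3   22.6]
[-1.28221887  0.33385644  0.03986382  1.46614813 -0.01341122  1.34329918
 -0.05851268]
```

Call:
drive_tool:
  increments:
    - [[255,-50,-40,0,0,0,-0.08],[255,-100,-82,0,0,0,-0.16],[255,-145,-122,0,0,0,-0.24],[255,-190,-160,0,0,0,-0.32],[255,-235,-198,0,0,0,-0.376]]
  squeeze: 10

```text
clock: 0.72
tcp_pos: [0.3891, 0.3274, 0.2224]
tcp_rot: [-0.0, 0.005, 1.0, -0.0]
force: [0.5, 0.9, 0.7]
opening: 0.0447
finger_force: 0.0
```

```bash
python3 -c "
from h import *
rows([[.43,.25,.22],[.43,.1,.22],[.43,-.049,.2]]);print(sensors.observe()['joint_pos'])"
```

```text
t 0.725 p [0.3891 0.3274 0.2224] F [0.5 0.9 0.7] op 0.04467154413508344 turn [-0.    -0.     0.002]
[0.43 0.25 0.22] -> [-41.7 -77.    2.4]
[0.43 0.1  0.22] -> [ -43.2 -227.     2.4]
[ 0.43  -0.049  0.2  ] -> [ -44.7 -376.    22.4]
[-0.95171199  0.04166396  0.17028404  1.81102921 -0.0074116   1.28965789
  0.781332  ]
```

Call:
drive_tool:
  increments:
    - [[255,-30,-50,0,0,0,0],[255,-43,-108,0,0,0,0],[255,-43,-165,0,0,0,0],[255,-44,-222,0,0,0,0],[255,-44,-280,0,0,0,0]]

```text
clock: 1.35
tcp_pos: [0.4288, 0.0471, 0.2224]
tcp_rot: [-0.0, 0.006, 1.0, 0.0]
force: [0.5, 0.4, 0.7]
opening: 0.0017
finger_force: 0.0
```

```bash
python3 -c "
from h import *
rows([[.43,-.049,.2]]);print(sensors.observe()['joint_pos'])
import cv2
p,d=vision.grab_frame('wrist');cv2.imwrite('pics/w.png',p[:,:,::-1])"
```

```text
t 1.35 p [0.4288 0.0471 0.2224] F [0.5 0.4 0.7] op 0.0016517847318153506 turn [ 0. -0.  0.]
[ 0.43  -0.049  0.2  ] -> [ -2.4 -96.1  22.4]
[-0.68778628 -0.15495169  0.43237043  1.97917913  0.06689872  1.30389523
  1.28130726]
```

View pics/w.png

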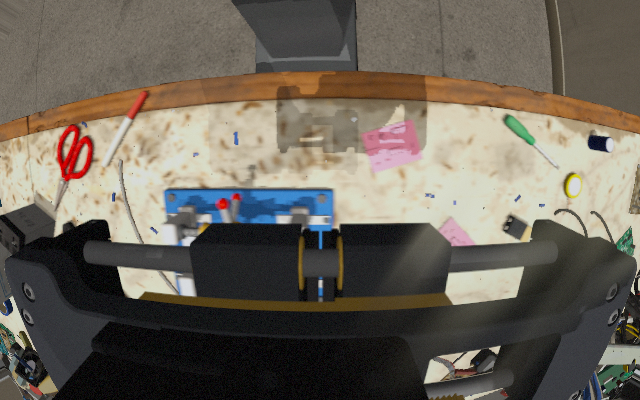

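The wrist view is mostly blocked by the gripper itself. It shows the blue base at (250,205) and two red balls at (222,204) and (236,198), with nothing in the way. I'll check the balls in the side view while moving over.

Call:
drive_tool:
  increments:
    - [[255,-5,-50,10,0,0,0],[255,-20,-96,20,0,0,0],[255,-31,-96,40,0,0,0],[255,-31,-96,72,0,0,0],[255,-31,-96,72,0,0,0]]

```text
clock: 2.02
tcp_pos: [0.4573, -0.0474, 0.1488]
tcp_rot: [-0.002, 0.006, 1.0, -0.001]
force: [-0.2, -0.3, -0.2]
opening: 0.0008
finger_force: 0.0
```

Run:
```python
from h import *
f=np.load('side0.npz');p,d=f['p'],f['d'];h=cv2.cvtColor(p,cv2.COLOR_RGB2HSV)
m=cv2.inRange(h,(0,150,90),(7,255,255))|cv2.inRange(h,(173,150,90),(180,255,255))
m[:190]=0;m[285:]=0;m[:,:305]=0;m[:,420:]=0
n,l,s,c=cv2.connectedComponentsWithStats(m)
for i in range(1,n):
    if s[i,4]<4: continue
    yy,xx=np.nonzero(l==i);dd=np.median(d[yy,xx]);P=pt('side',[c[i]],[dd+.004])[0]
    v=P-HUB;print(np.round(c[i],1),s[i,4],np.round(P,3),'r',np.hypot(v[0],v[2]).round(4),'phi',np.degrees(np.arctan2(v[0],v[2])).round(1))
rows([hub2w(-.018,.027),hub2w(.018,.02)])
p,d=vision.grab_frame('top');cv2.imwrite('pics/t1.png',cv2.resize(p[130:250,310:460],None,fx=5,fy=5,interpolation=cv2.INTER_CUBIC)[:,:,::-1])
p,d=vision.grab_frame('side');cv2.imwrite('pics/s1.png',cv2.resize(p[130:280,280:430],None,fx=4,fy=4,interpolation=cv2.INTER_CUBIC)[:,:,::-1])
```

```text
[348.9 211.9] 8 [ 0.484 -0.051  0.116] r 0.0468 phi 9.6
[361.2 221.7] 19 [ 0.523 -0.048  0.077] r 0.0475 phi 82.0
[331.4 223.6] 13 [ 0.436 -0.049  0.094] r 0.0467 phi -59.2
[351.6 240.3] 7 [ 0.494 -0.052  0.031] r 0.0431 phi 155.2
[333.2 241.5] 11 [ 0.441 -0.049  0.041] r 0.0454 phi -130.4
t 2.025 p [ 0.4573 -0.0474  0.1488] F [-0.2 -0.3 -0.2] op 0.0008299873933792654 turn [-0.001 -0.004  0.   ]
[ 0.458 -0.049  0.097] -> [-1.  -1.4 51.8]
[ 0.494 -0.049  0.09 ] -> [-37.   -1.4  58.6]
```

View pics/s1.png

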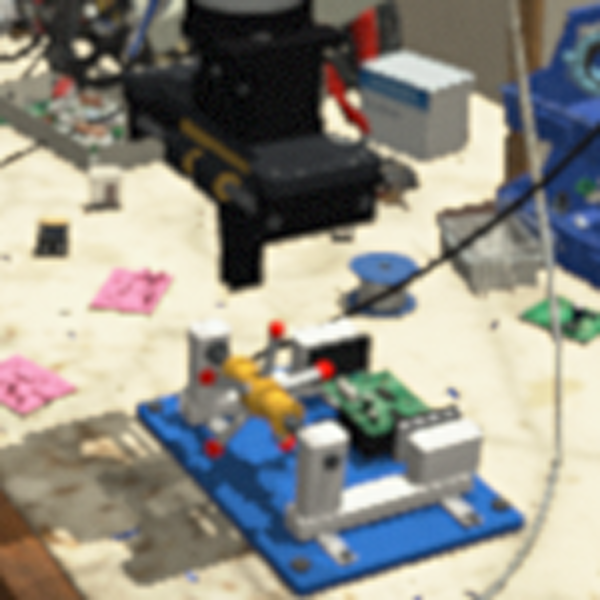

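The side crop shows the closed fingertips at (240,280), above and behind the spokes and clear of them. The five balls' mean gives a hub at (0.476,-0.050,0.071) and about 11°, which agrees with the top view. Lowering and pushing.

Call:
drive_tool:
  increments:
    - [[255,-1,-2,30,0,0,0],[255,-1,-2,50,0,0,0],[255,-12,-2,50,0,0,0],[255,-22,-2,51,0,0,0],[255,-32,-2,53,0,0,0]]

```text
clock: 2.75
tcp_pos: [0.4917, -0.0495, 0.0988]
tcp_rot: [-0.0, 0.006, 1.0, 0.0]
force: [-5.1, 0.1, 0.0]
opening: 0.0001
finger_force: 2.0
```

```bash
python3 -c "
from h import *
rows([hub2w(.036,.021),hub2w(.036,.06),hub2w(-.03,.06),hub2w(-.03,.028)])
p,d=vision.grab_frame('side');cv2.imwrite('pics/s2.png',cv2.resize(p[130:280,280:430],None,fx=4,fy=4,interpolation=cv2.INTER_CUBIC)[:,:,::-1])"
```

```text
t 2.75 p [ 0.4917 -0.0495  0.0988] F [-5.1  0.1  0. ] op 8.556816634807882e-05 turn [ 0.    -0.     0.001]
[ 0.512 -0.049  0.091] -> [-20.3   0.3   7.7]
[ 0.512 -0.049  0.13 ] -> [-20.3   0.3 -31.3]
[ 0.446 -0.049  0.13 ] -> [ 45.7   0.4 -31.2]
[ 0.446 -0.049  0.098] -> [45.7  0.4  0.8]
```

View pics/s2.png

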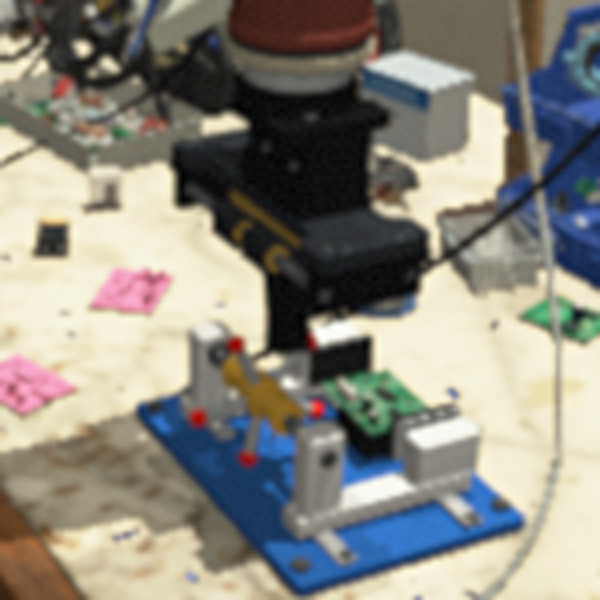

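The finger is behind the spoke and its ball shows at (315,340). Contact force is 5 N and the turnbuckle has turned. I'll finish the stroke, then lift and go back.

Call:
drive_tool:
  increments:
    - [[255,-11,0,4,0,0,0],[255,-21,0,8,0,0,0],[255,-21,0,8,0,0,0],[255,-14,0,-20,0,0,0],[255,-5,0,-42,0,0,0]]

```text
clock: 3.42
tcp_pos: [0.4966, -0.05, 0.1412]
tcp_rot: [0.001, 0.006, 1.0, -0.0]
force: [-0.4, -0.5, -0.5]
opening: 0.0003
finger_force: 0.0
```

```bash
cat >> h.py <<'E'
def balls():
    p,d=vision.grab_frame('side');h=cv2.cvtColor(p,cv2.COLOR_RGB2HSV)
    m=cv2.inRange(h,(0,150,90),(7,255,255))|cv2.inRange(h,(173,150,90),(180,255,255))
    m[:190]=0;m[285:]=0;m[:,:305]=0;m[:,420:]=0
    n,l,s,c=cv2.connectedComponentsWithStats(m)
    for i in range(1,n):
        if s[i,4]<4: continue
        yy,xx=np.nonzero(l==i);P=pt('side',[c[i]],[np.median(d[yy,xx])+.004])[0];v=P-HUB-[0,0,.0015]
        a=np.degrees(np.arctan2(v[0],v[2]));print(np.round(P,3),'r',np.hypot(v[0],v[2]).round(3),'phi',a.round(1),'mod72',(a%72).round(1))
E
python3 -c "
from h import *
balls()
rows([hub2w(-.03,.06),hub2w(-.03,.028)])"
```

```text
[ 0.474 -0.051  0.116] r 0.044 phi -2.7 mod72 69.3
[ 0.52  -0.05   0.085] r 0.046 phi 72.6 mod72 0.6
[ 0.431 -0.049  0.086] r 0.047 phi -72.5 mod72 71.5
[ 0.447 -0.049  0.034] r 0.047 phi -142.4 mod72 1.6
t 3.475 p [ 0.497  -0.0502  0.1437] F [ 1.6 -1.9  2.2] op 0.000551025606681471 turn [ 0.001  0.005 -0.001]
[ 0.446 -0.049  0.13 ] -> [51.1  0.9 13.5]
[ 0.446 -0.049  0.098] -> [51.2  0.9 45.5]
```

Call:
drive_tool:
  increments:
    - [[255,42,1,0,0,0,0],[255,43,1,25,0,0,0],[255,43,1,41,0,0,0],[255,30,1,41,0,0,0],[255,17,1,41,0,0,0]]

```text
clock: 4.1
tcp_pos: [0.4785, -0.0487, 0.098]
tcp_rot: [-0.002, 0.006, 1.0, -0.0]
force: [-6.6, 0.4, -1.2]
opening: 0.0003
finger_force: 2.7
```

Call:
drive_tool:
  increments:
    - [[255,-12,0,2,0,0,0],[255,-23,0,4,0,0,0],[255,-33,0,7,0,0,0],[255,-33,0,7,0,0,0],[255,-22,0,-30,0,0,0]]

```text
clock: 4.72
tcp_pos: [0.5004, -0.0489, 0.1274]
tcp_rot: [-0.002, 0.006, 1.0, -0.001]
force: [-0.6, 0.4, 0.2]
opening: 0.0007
finger_force: 0.0
```

```bash
python3 -c "
from h import *
balls()
rows([hub2w(-.022,.07),hub2w(-.022,.028)])"
```

```text
[ 0.473 -0.05   0.116] r 0.045 phi -4.0 mod72 68.0
[ 0.519 -0.051  0.086] r 0.046 phi 71.3 mod72 71.3
[ 0.431 -0.048  0.083] r 0.046 phi -75.0 mod72 69.0
[ 0.449 -0.05   0.034] r 0.046 phi -144.1 mod72 71.9
t 4.775 p [ 0.5019 -0.0498  0.1329] F [ 2.4 -1.6  4.5] op 0.0006729864655261922 turn [-0.001  0.003 -0.001]
[ 0.454 -0.049  0.14 ] -> [47.9  0.4 -7.2]
[ 0.454 -0.049  0.098] -> [48.   0.4 34.8]
```

Call:
drive_tool:
  increments:
    - [[255,10,0,-11,0,0,0],[255,47,0,-11,0,0,0],[255,48,0,10,0,0,0],[255,48,0,30,0,0,0],[255,35,0,30,0,0,0]]

```text
clock: 5.4
tcp_pos: [0.4649, -0.0484, 0.0978]
tcp_rot: [-0.001, 0.006, 1.0, 0.0]
force: [-5.6, -0.0, -3.0]
opening: 0.0007
finger_force: 2.9
```

Call:
drive_tool:
  increments:
    - [[255,-13,0,0,0,0,0],[255,-26,0,2,0,0,0],[255,-36,0,4,0,0,0],[255,-46,0,7,0,0,0],[255,-46,0,7,0,0,0]]

```text
clock: 6.02
tcp_pos: [0.514, -0.0491, 0.0922]
tcp_rot: [0.001, 0.006, 1.0, -0.0]
force: [-0.2, 0.2, -0.0]
opening: 0.0002
finger_force: 0.2
```

Call:
drive_tool:
  increments:
    - [[255,6,0,-20,0,0,0],[255,12,0,-48,0,0,0],[255,58,0,-48,0,0,0],[255,59,0,-30,0,0,0],[255,59,0,-30,0,0,0]]

```text
clock: 6.65
tcp_pos: [0.4528, -0.0481, 0.1217]
tcp_rot: [0.0, 0.006, 1.0, 0.0]
force: [0.2, 0.8, 0.0]
opening: -0.0001
finger_force: 0.0
```

```bash
python3 -c "
from h import *
balls()
rows([hub2w(-.022,.028),hub2w(.02,.024)])"
```

```text
[ 0.472 -0.05   0.116] r 0.045 phi -5.1 mod72 66.9
[ 0.518 -0.052  0.087] r 0.045 phi 69.7 mod72 69.7
[ 0.432 -0.049  0.083] r 0.046 phi -75.1 mod72 68.9
[ 0.449 -0.05   0.034] r 0.046 phi -144.6 mod72 71.4
t 6.7 p [ 0.4534 -0.0482  0.1221] F [0.6 0.7 0. ] op 0.0007589240899547964 turn [0.    0.001 0.   ]
[ 0.454 -0.049  0.098] -> [-0.6 -0.5 24.1]
[ 0.496 -0.049  0.094] -> [-42.6  -0.5  28.1]
```

Call:
drive_tool:
  increments:
    - [[255,0,0,24,0,0,0],[255,-12,0,24,0,0,0],[255,-24,0,24,0,0,0],[255,-36,0,25,0,0,0],[255,-46,0,26,0,0,0]]

```text
clock: 7.32
tcp_pos: [0.4964, -0.049, 0.0956]
tcp_rot: [-0.005, 0.006, 1.0, -0.0]
force: [-43.9, 1.0, 41.5]
opening: 0.0004
finger_force: 26.2
```

Call:
drive_tool:
  increments:
    - [[255,-2,0,0.5,0,0,0],[255,-3,0,1,0,0,0],[255,-4,0,1.5,0,0,0],[255,-5,0,2,0,0,0],[255,-6,0,2,0,0,0]]

```text
clock: 7.95
tcp_pos: [0.4969, -0.0491, 0.0948]
tcp_rot: [-0.01, 0.007, 1.0, 0.002]
force: [-58.0, 1.9, 64.2]
opening: 0.0003
finger_force: 37.7
```

```bash
python3 -c "
from h import *
balls()
rows([hub2w(.035,.022)])"
```

```text
[ 0.459 -0.05   0.113] r 0.045 phi -21.7 mod72 50.3
[ 0.429 -0.049  0.071] r 0.047 phi -90.4 mod72 53.6
[ 0.46  -0.05   0.028] r 0.046 phi -159.7 mod72 56.3
t 8.0 p [ 0.4968 -0.0491  0.0948] F [-56.3   1.7  63.6] op 0.0007747006322103263 turn [ 0.003 -0.02  -0.001]
[ 0.511 -0.049  0.092] -> [-14.2  -0.1   2.5]
```

The force jumped and the spokes stand at about 53°, so it is at the stop. I'll back off and lift clear.

Call:
drive_tool:
  increments:
    - [[255,6,0,-2,0,0,0],[255,9,0,-8,0,0,0],[255,10,0,-35,0,0,0],[255,10,0,-80,0,0,0],[255,20,0,-120,0,0,0]]

```text
clock: 8.62
tcp_pos: [0.4869, -0.0488, 0.2166]
tcp_rot: [0.001, 0.006, 1.0, -0.001]
force: [1.1, 0.2, -0.2]
opening: 0.0
finger_force: 0.0
```

Call:
drive_tool:
  increments:
    - [[255,30,50,0,0,0,0],[255,45,105,0,0,0,0],[255,45,160,0,0,0,0],[255,45,210,0,0,0,0],[255,45,210,0,0,0,0]]

```text
clock: 9.25
tcp_pos: [0.4432, 0.1663, 0.2146]
tcp_rot: [0.001, 0.003, 1.0, 0.0]
force: [1.1, -0.4, -0.6]
opening: 0.0002
finger_force: 0.0
```

Run:
```python
from h import *
balls();rows([])
p,d=vision.grab_frame('top');a=cv2.resize(p[150:230,335:435],None,fx=6,fy=6,interpolation=cv2.INTER_CUBIC)
p,d=vision.grab_frame('side');b=cv2.resize(p[190:285,305:420],(576,480),interpolation=cv2.INTER_CUBIC)
cv2.imwrite('pics/end.png',cv2.resize(np.hstack([a,b])[:,:,::-1],(800,327)))
```

```text
[ 0.461 -0.049  0.114] r 0.045 phi -19.8 mod72 52.2
[ 0.51  -0.049  0.1  ] r 0.045 phi 50.1 mod72 50.1
[ 0.43  -0.05   0.071] r 0.046 phi -90.6 mod72 53.4
[ 0.46  -0.05   0.028] r 0.046 phi -159.7 mod72 56.3
t 9.3 p [0.4435 0.1637 0.2145] F [-0.  -0.4 -0.6] op 0.0004402014949114101 turn [-0.     0.001  0.003]
```

View pics/end.png

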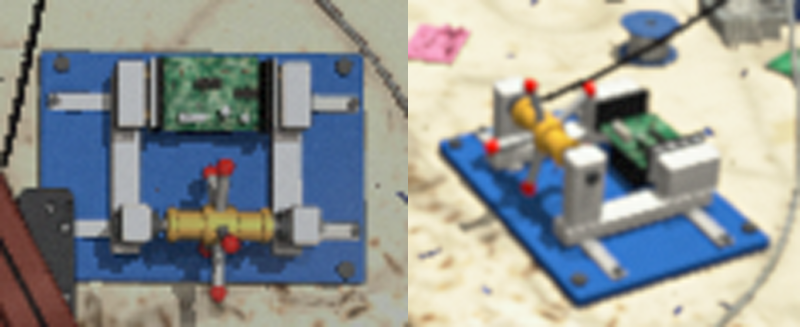

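The final picture shows both pads against the board's edges (165,95) and (267,95), with the board square between them. The turnbuckle is at its stop and the arm is clear.

```bash
python3 -c "
from cell import ticket
print(ticket.hand_in())"
```

```text
the job is handed in; nothing more can be done
None
```

The turnbuckle was turned to its stop, both jaws are on the board in the last pictures, and the job was handed in at about 9.3 s; against the stop the wrist force peaked at about 86 N of the 120 N limit, with finger force up to 38 N.

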